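# Open the round pierogi mould without letting its lid fly

### The job

Two yellow moulds stand on the bench, both shut. Open the round pierogi mould: press its button catch, and keep a finger over the spring-loaded lid so that it comes up gently under control instead of flying open, until it stands fully open by itself. Leave the rectangular mould shut.

Things in the scene. Friction and masses are not known exactly. Their poses are not given: they have to be found in the camera images.
- round_button_top (a point): Centre of the top of the round mould's button: upright steel cylinder 22 mm across, 54 mm above the bench, 12 above its yellow housing (28 x 42 mm), 14 above the lid's flat top. Spring, straight down 7 mm (1.5 N at first, 5 N fully down); frees the lid at about 4.5 mm. x axis: from button to hinge (up to 0.4 rad off straight away from the robot), z up. A suction foot holds the mould fast.
- round_hinge (a point): Middle of the round mould's level hinge line, on the lid's far side from the button, 36 mm above the bench, 146 mm from the button's centre, square to the line between them. Shut, the yellow lid is a flat disc 120 mm across, 9 thick, its top 40 mm above the bench, its centre 64 mm from the hinge; a 30 mm wide tongue reaches 130 mm from the hinge, towards the button. Base 124 mm across.
- round_lid (a joint): Angle of the round mould's lid, rad: 0 shut, 1.35 fully open against its stop (still leaning a little towards the button), where its spring keeps it. Once freed it pushes a finger 80 mm from the hinge up with about 2 N, less as it opens; unchecked it flies up at more than 4 rad/s.
- square_lid (a joint): Lid angle of the other mould, the rectangular one (124 x 150 mm, same yellow plastic, same steel button and spring lid), on the other side of the bench's middle, left or right: 0 shut. It is to stay shut.

How it is judged:
By the outcome, as a careful person would: the job done as asked, in the order asked, and still so for the second after the job is handed in, with the robot touching nothing.
It also fails if it takes over 35 s, if anything falls off the work surface, if the arm or the gripper's body presses on something with over 40 N, if the wrist force passes 120 N, or if a joint passes its speed limit or range.

### The arm

A 7-joint arm with a two-finger parallel gripper is mounted at the origin on the work surface. World frame = base frame: x ahead of the robot, y to its left, z up, the work surface at z = 0. Lengths are in mm, angles in rad, forces in N, time in s.
With the tool pointing down it reaches from about 400 to 875 mm from the base axis. Payload 4.4 kg.
Tool frame: the origin (TCP) lies midway between the tips of the shut fingers; the grasp point (between the pads) lies 19 mm behind it (ctrl.grip_point_offset is the distance from the TCP to the grasp point, in mm); z points along the fingers, y is the line along which they close (so a half turn about z gives the same grasp; the last joint's range is limited). The gripper opens to 85 mm and grips with 20 to 120 N. Pads are 22 mm wide; open, the fingers measure 114 mm over their backs; the gripper's body (76 mm by 85 mm) begins 54 mm behind the grasp point. The pads swing forward as they close: fully open they stand 13 mm farther back than shut.
Start: joints at [-1.329, 0.628, 0.038, 1.517, -0.027, 0.996, -0.02], TCP at [196.902, 619.474, 231.313] pointing down, gripper open.
Joint ranges: [-3.06, 3.06], [-0.37, 2.12], [-1.25, 1.32], [0.18, 2.47], [-1.1, 4.24], [0.23, 1.98], [-2.94, 2.94]. Speed limits (rad/s): [2.57, 2.57, 3.14, 3.14, 3.14, 3.14, 3.14].

### API

Orientations are given as [roll, pitch, yaw] about the fixed x, y, z axes, in that order (R = Rz(yaw) Ry(pitch) Rx(roll)).
In Python, from cell import ctrl gives the robot as it stands.
- The arm moves only by the shell command python3 nudge.py 'ROWS'. ROWS is a JSON list that holds a single list of rows (three levels of brackets), with 1 to 12 rows, each of 7 numbers: dx, dy, dz in units of 100 mm, then a rotation vector rx, ry, rz in rad, then the finger opening in mm; each row shifts and turns the commanded pose from where the row before left it, along the tool's axes as they then stand; what a row does not reach is not made up. A row lasts 1/10 s, in which the tool goes at most 50 mm and 0.15 rad, less where a joint would pass 70% of its speed; a pose out of reach is approached as far as the arm can. The fingers move at their own pace and stop on an object; the grip force is fixed at half the most. Time passes only in rows, so rows that do not move let the fingers close. It prints the time, the measured TCP pose, the force, the opening and the grip force at its end. Input that does not fit is refused with a message, and nothing moves.
- ctrl.read_state(): the state, without advancing time (a new reading comes with each control period).
- ctrl.get_image(name): name is "side" or "top" or "wrist"; returns the picture (400x640x3 uint8, blue, green, red); there is no depth.
- ctrl.calibration(name): a dict with "fx", "fy", "cx", "cy" (pixels), "rvec" (rotation vector, rad) and "tvec" (3), from world to camera coordinates, as OpenCV has them; the wrist camera has in their place "hand_eye" (4x4, takes a point from camera to tool coordinates, whose origin is the TCP and whose axes are the flange's). Camera axes: x right, y down, z forward; pixel columns grow to the right and rows downward; lengths in mm; the calibration is good to about 2 mm. A picture is of the moment at which its call begins: read the wrist's pose just before it. calibration takes no time and is no camera call.
- ctrl.finish_job(): hands the job in; it is judged then, once.
The state is a dict: "clock": time; "qpos": joint angles; "qd": joint speeds; "tau": joint torques, N m; "eef_pos": TCP position; "tool_rot": TCP orientation; "force": force on the tool from outside, world axes, zero at the start; "torque": the same for the moment, N m; "width": finger opening in mm; "gripper_force": force on a finger pad.
Only numpy, scipy, OpenCV 4.12 (cv2) and the standard library are available. Lean on these libraries where they do the work, as an engineer would, in place of code of your own. Each camera call takes 0.05 s, during which the arm holds its last target. There are 200 camera calls.

## Working session

There is one attempt and no reset: what is moved stays moved. The work goes in short steps, Python scripts to look and compute and a shell command to move; the robot and the scene stay as the last step left them, time stands still between calls to the robot, and variables do not carry over. Pictures are saved under pics/ and viewed, at most 12 in all, crops included, and the job is handed in when it is done.

```bash
ls; mkdir -p pics
python3 - <<'E'
from cell import ctrl
import cv2,numpy as np
s=ctrl.read_state();print(s)
for n in("top","side","wrist"):
    im=ctrl.get_image(n);cv2.imwrite(f"pics/{n}0.png",im);c=ctrl.calibration(n);print(n,c)
a=cv2.imread("pics/top0.png");b=cv2.imread("pics/side0.png")
E
```

```text
cell.py
nudge.py
pics
{'clock': 0.0, 'qpos': array([-1.32884551,  0.62931311,  0.03846895,  1.51838783, -0.02700175,
        0.99629218, -0.01998746]), 'qd': array([-2.35553667e-04, -1.02587464e-03,  9.49283753e-05, -9.39715418e-04,
        7.52095137e-04,  1.43645849e-03,  3.06989645e-04]), 'tau': array([-3.68252968e-04, -5.63397467e+01,  1.22604623e+00, -1.93453771e+01,
        1.09304636e-02,  1.01660183e-02,  1.75456995e-05]), 'eef_pos': array([196.6916444 , 618.8644561 , 230.40464034]), 'tool_rot': array([-3.13971132e+00,  3.79057163e-05,  2.83383117e+00]), 'force': array([-0.01934878,  0.77397911,  0.67872   ]), 'torque': array([-0.0296331 ,  0.068907  ,  0.00876348]), 'gripper_force': 0.0, 'width': 85.54907534004181}
top {'fx': 367.0307612450606, 'fy': 367.0307612450606, 'cx': 320.47656686529405, 'cy': 199.00332226344304, 'rvec': array([ 2.1289013 , -2.11343466,  0.15445784]), 'tvec': array([ -8.36359497, 574.61585469, 652.21837018])}
side {'fx': 500.9346766247921, 'fy': 500.9346766247921, 'cx': 320.43567454137565, 'cy': 201.6995279175805, 'rvec': array([ 2.11759343, -0.06260305,  0.01927421]), 'tvec': array([-537.60855203,   89.30642776,  872.90339475])}
wrist {'fx': 293.6158148766175, 'fy': 293.6158148766175, 'cx': 318.0769204508776, 'cy': 199.59610007214033, 'hand_eye': array([[-3.70166851e-04, -9.55583347e-01, -2.94720766e-01,
         7.48867068e+01],
       [ 9.99999611e-01, -5.89613177e-04,  6.55731962e-04,
         9.16283526e-02],
       [-8.00377790e-04, -2.94720409e-01,  9.55583194e-01,
        -1.40658910e+02],
       [ 0.00000000e+00,  0.00000000e+00,  0.00000000e+00,
         1.00000000e+00]])}
```

View pics/top0.png

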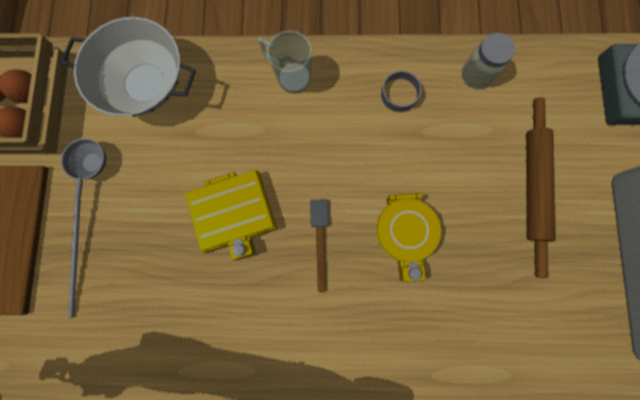

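View pics/side0.png

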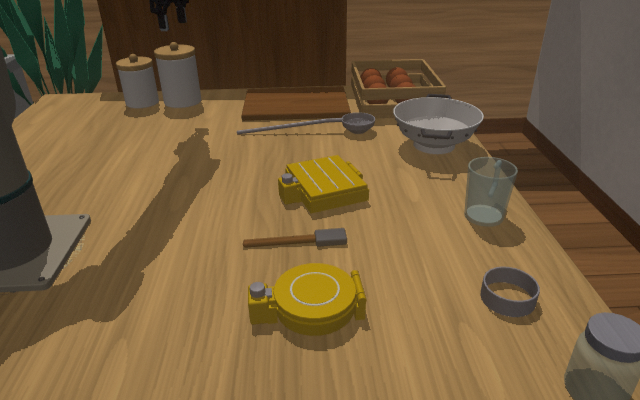

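The top view shows the round mould at right (lid centre ~(409,230), button ~(415,270), hinge ~(405,197)). The rectangular one is at left (230,210). In the side view the round button is at ~(258,288) and its lid ring at (315,289).

```bash
cat > h.py <<'E'
import cv2,numpy as np
from cell import ctrl
def cam(n):
    c=ctrl.calibration(n);K=np.array([[c['fx'],0,c['cx']],[0,c['fy'],c['cy']],[0,0,1]])
    R=cv2.Rodrigues(c['rvec'])[0];return K,R,np.array(c['tvec'],float)
def ray(n,p):
    K,R,t=cam(n);return -R.T@t,R.T@np.linalg.solve(K,[p[0],p[1],1])
def plane(n,p,z):
    o,d=ray(n,p);return o+d*(z-o[2])/d[2]
def tri(p,q,a="top",b="side"):
    P=[np.c_[R,t] for K,R,t in(cam(a),cam(b))];P=[cam(n)[0]@M for n,M in zip((a,b),P)]
    X=cv2.triangulatePoints(P[0],P[1],np.float64(p),np.float64(q))[:,0];return X[:3]/X[3]
E
python3 - <<'E'
from h import *
out={}
for n,bx,rg in(("top",(398,258,432,284),(380,200,440,256)),("side",(246,278,270,302),(270,262,356,318))):
    im=cv2.imread(f"pics/{n}0.png");hsv=cv2.cvtColor(im,cv2.COLOR_BGR2HSV)
    m=((hsv[...,1]<110)&(hsv[...,2]>70)).astype(np.uint8)
    for k,(x0,y0,x1,y1) in(("b",bx),("r",rg)):
        s=m[y0:y1,x0:x1];N,L,st,ce=cv2.connectedComponentsWithStats(s,connectivity=8)
        for i in range(1,N):
            if st[i,4]>20:
                print(n,k,st[i],ce[i]+[x0,y0])
                pts=cv2.findNonZero((L==i).astype(np.uint8));h=cv2.convexHull(pts)
                if k=="r":print(cv2.fitEllipse(h),x0,y0)
    x0,y0,x1,y1=bx
    cv2.imwrite(f"pics/c_{n}.png",cv2.resize(im[y0-10:y1+10,x0-10:x1+10],None,fx=10,fy=10,interpolation=cv2.INTER_NEAREST)[:600,:390])
a=cv2.imread("pics/c_top.png");b=cv2.imread("pics/c_side.png");H=max(a.shape[0],b.shape[0])
p=lambda i:cv2.copyMakeBorder(i,0,H-i.shape[0],0,5,cv2.BORDER_CONSTANT)
cv2.imwrite("pics/c1.png",np.hstack([p(a),p(b)]));print(a.shape,b.shape)
E
```

```text
top b [ 10   4  14  18 179] [414.23463687 270.93296089]
top r [ 10  11  39  38 255] [408.59215686 229.4745098 ]
((29.035764694213867, 29.343372344970703), (37.63968276977539, 39.08848571777344), 130.51235961914062) 380 200
side b [  4   4  20  16 249] [258.6626506  289.69477912]
side r [ 20  11  50  33 192] [315.43229167 292.63541667]
((44.415191650390625, 26.62774658203125), (33.14598083496094, 49.472957611083984), 88.68645477294922) 270 262
(460, 390, 3) (440, 390, 3)
```

View pics/c1.png

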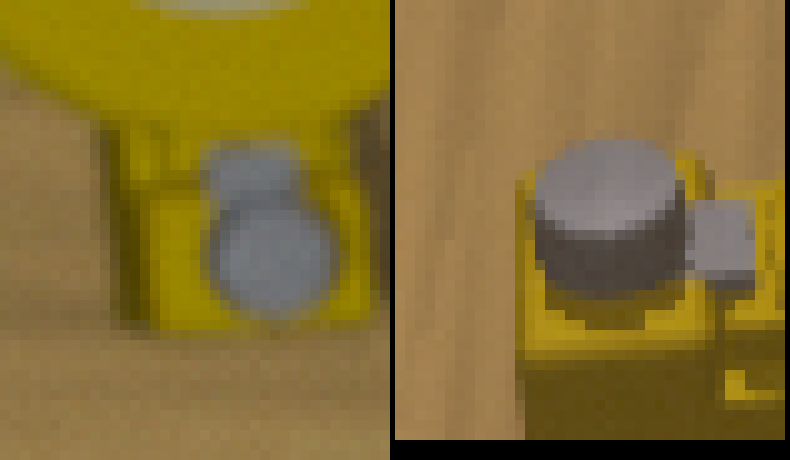

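The crop shows the button top disc centred at about (414.9,273.2) in the top view and (257.0,286.4) in the side view. A small steel catch sits between it and the lid.

Run:
```python
from h import *
np.set_printoptions(precision=1,suppress=True)
b=tri((414.9,273.2),(257.0,286.4));print("button",b,plane("top",(414.9,273.2),54),plane("side",(257,286.4),54))
r=tri((409.0,229.3),(314.4,288.6));print("ring",r,plane("top",(409,229.3),40),plane("side",(314.4,288.6),40))
u=r[:2]-b[:2];print(np.hypot(*u),"yaw",np.arctan2(u[1],u[0]))
u/=np.hypot(*u);print("hinge",b[:2]+146*u, "80mm pt",b[:2]+66*u)
s=ctrl.read_state();print(s['clock'],s['eef_pos'],s['tool_rot'],s['qpos'])
# yellow mould masks orientation in top
```

```text
button [ 438.8 -177.8   52.9] [ 437.6 -177.6   54. ] [ 439.6 -179.1   54. ]
ring [ 520.2 -172.6   39.4] [ 518.8 -172.5   40. ] [ 521.  -173.1   40. ]
81.62140104627079 yaw 0.06446509698618857
hinge [ 584.5 -168.4] 80mm pt [ 504.6 -173.6]
0.15 [196.7 619.  230.6] [-3.1 -0.   2.8] [-1.3  0.6  0.   1.5 -0.   1.  -0. ]
```

The manual's scale: shifts go in units of 100 mm. Converting my numbers, -40 mm is -0.4, -35 mm is -0.35.

```bash
python3 nudge.py '[[[0,0,0,0,0,0.15,52],[0,0,0,0,0,0.15,52],[0,0,0,0,0,0.15,52],[0,0,0,0,0,0.15,52],[0,0,0,0,0,0.15,52],[0,0,0,0,0,0.15,52],[0,0,0,0,0,0.15,52],[0,0,0,0,0,0.15,52],[0,0,0,0,0,0,52]]]'
python3 nudge.py '[[[-0.35,0.3,0,0,0,0,52],[-0.35,0.3,0,0,0,0,52],[-0.35,0.3,0,0,0,0,52],[-0.35,0.3,0,0,0,0,52],[-0.35,0.3,0,0,0,0,52],[-0.35,0.3,0,0,0,0,52],[-0.35,0.3,0,0,0,0,52],[-0.35,0.3,0,0,0,0,52],[-0.35,0.3,0,0,0,0,52],[0,0,0,0,0,0,52]]]'
python3 nudge.py '[[[-0.3,0,0,0,0,0,52],[-0.4,0,0,0,0,0,52],[-0.4,0,0,0,0,0,52],[-0.4,0,0,0,0,0,52],[-0.4,0,0,0,0,0,52],[-0.4,0,0,0,0,0,52],[-0.4,0,0,0,0,0,52],[-0.4,0,0,0,0,0,52],[-0.4,0,0,0,0,0,52],[-0.4,0,0,0,0,0,52],[-0.4,0,0,0,0,0,52],[0,0,0,0,0,0,52]]]'
```

```text
clock: 1.05
eef_pos: [196.6, 619.3, 230.8]
tool_rot: [3.141, 0.001, 1.634]
force: [0.1, 0.2, 1.0]
width: 52.0
gripper_force: 0.0
clock: 2.05
eef_pos: [492.1, 314.2, 231.9]
tool_rot: [3.137, 0.004, 1.626]
force: [-0.5, -0.3, 0.4]
width: 52.3
gripper_force: 0.0
clock: 3.25
eef_pos: [512.9, -113.9, 231.8]
tool_rot: [3.141, 0.004, 1.628]
force: [-0.2, 0.6, -0.1]
width: 51.7
gripper_force: 0.0
```

```bash
python3 nudge.py '[[[-0.3,-0.22,0.2,0,0,0,52],[-0.3,-0.22,0.2,0,0,0,52],[0,0,0.2,0,0,0,52],[0,0,0,0,0,0,52],[0,0,0,0,0,0,52]]]'
python3 - <<'E'
from h import *
print(ctrl.read_state()['eef_pos'],ctrl.read_state()['tool_rot'])
cv2.imwrite("pics/w1.png",ctrl.get_image("wrist"));cv2.imwrite("pics/s1.png",ctrl.get_image("side"))
E
```

```text
clock: 3.75
eef_pos: [473.7, -168.5, 171.4]
tool_rot: [-3.142, -0.001, 1.637]
force: [0.2, 0.4, 0.1]
width: 52.2
gripper_force: 0.0
[ 473.68277684 -168.50714071  171.42802109] [-3.14154451e+00 -9.19403356e-04  1.63681338e+00]
```

View pics/w1.png

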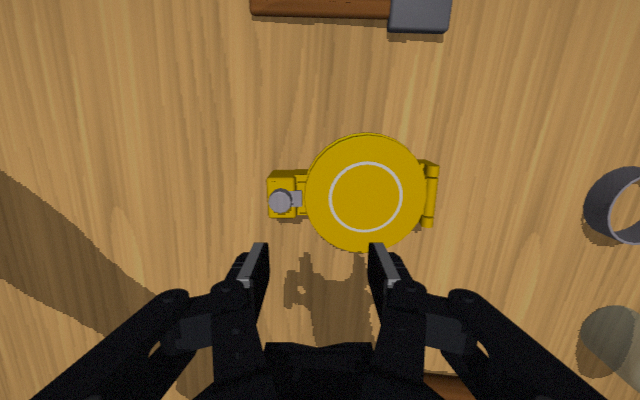

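The wrist view shows the button at (280,201), the lid ring centre at (366,196), and the two fingertips around (258,250) and (378,250), about 10 mm thick.

Run:
```python
from h import *
from scipy.spatial.transform import Rotation as Ro
np.set_printoptions(precision=1,suppress=True)
c=ctrl.calibration("wrist");s=ctrl.read_state()
R=Ro.from_euler("xyz",s['tool_rot']).as_matrix();H=np.array(c['hand_eye'])
im=cv2.imread("pics/w1.png");hsv=cv2.cvtColor(im,cv2.COLOR_BGR2HSV)
m=((hsv[...,1]<110)&(hsv[...,2]>70)).astype(np.uint8)
def pl(p,z):
    d=R@H[:3,:3]@[(p[0]-c['cx'])/c['fx'],(p[1]-c['cy'])/c['fy'],1];o=s['eef_pos']+R@H[:3,3];return o+d*(z-o[2])/d[2]
q=m[150:240,310:420];e=cv2.fitEllipse(cv2.convexHull(cv2.findNonZero(q)));rp=np.array(e[0])+[310,150]
q=m[185:218,266:294];N,L,st,ce=cv2.connectedComponentsWithStats(q);i=1+st[1:,4].argmax();print(st[i],ce[i]+[266,185],e)
b=pl((279.8,201),54);r=pl(rp,40);print(b,r,np.hypot(*(r-b)[:2]),np.arctan2((r-b)[1],(r-b)[0]))
h1=pl((431,167),41);h2=pl((429,225),41);print("hinge ends",h1,h2)
# fingertips: pixel of inner corner at gap 52
for p in((268,244),(367,244),(246,250),(388,250)):
    d=H[:3,:3]@[(p[0]-c['cx'])/c['fx'],(p[1]-c['cy'])/c['fy'],1];o=H[:3,3]
    print([ (o+d*(z-o[2])/d[2]).round(1) for z in(-5,0)])
```

```text
[  2   3  26  25 475] [280.7 200.4] ((55.157958984375, 46.375614166259766), (70.0694580078125, 74.9063491821289), 68.29876708984375)
[ 440.2 -176.7   54. ] [ 521.  -171.1   40. ] 80.99705835427119 0.06898212966531346
hinge ends [ 579.2 -138.3   41. ] [ 587.6 -196.3   41. ]
[array([  9.9, -25.1,  -5. ]), array([  7.5, -26. ,   0. ])]
[array([ 9.9, 25.1, -5. ]), array([ 7.5, 26. ,  0. ])]
[array([  6.5, -36.5,  -5. ]), array([  4. , -37.8,   0. ])]
[array([ 6.5, 36. , -5. ]), array([ 4. , 37.3,  0. ])]
```

Converted, -6 mm is -0.06, -2.7 mm is -0.027.

```bash
python3 nudge.py '[[[-0.06,-0.027,0.2,0,0,0,52],[0,0,0.3,0,0,0,52],[0,0,0.3,0,0,0,52],[0,0,0.24,0,0,0,52],[0,0,0,0,0,0,52],[0,0,0,0,0,0,52]]]'
python3 - <<'E'
from h import *
a=ctrl.get_image("side")[210:340,200:400];b=ctrl.get_image("wrist")[150:300,200:460]
cv2.imwrite("pics/n2.png",np.vstack([cv2.resize(a,(400,260)),cv2.resize(b,(400,231))]))
E
```

```text
clock: 4.45
eef_pos: [471.6, -175.5, 68.0]
tool_rot: [3.141, 0.0, 1.635]
force: [-0.2, -0.2, 0.2]
width: 52.1
gripper_force: 0.0
```

View pics/n2.png

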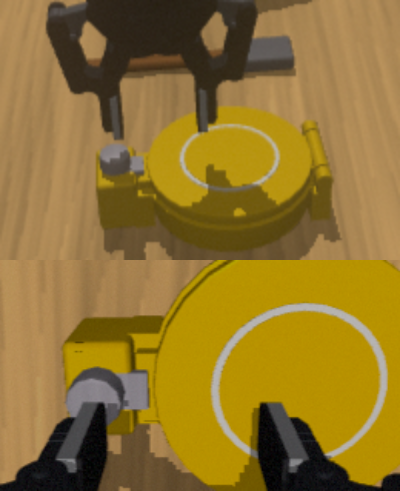

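The left finger is over the button and the right finger over the lid, both with clearance. I'll press down slowly.

```bash
for i in 1; do python3 nudge.py '[[[0,0,0.04,0,0,0,52],[0,0,0.04,0,0,0,52],[0,0,0.02,0,0,0,52],[0,0,0,0,0,0,52]]]'; done
python3 nudge.py '[[[0,0,0.02,0,0,0,52],[0,0,0.02,0,0,0,52],[0,0,0,0,0,0,52]]]'
python3 nudge.py '[[[0,0,0.02,0,0,0,52],[0,0,0,0,0,0,52]]]'
python3 nudge.py '[[[0,0,0.02,0,0,0,52],[0,0,0,0,0,0,52]]]'
```

```text
clock: 4.95
eef_pos: [470.6, -175.8, 57.1]
tool_rot: [-3.141, -0.0, 1.634]
force: [0.3, -1.0, 0.2]
width: 52.0
gripper_force: 0.0
clock: 5.25
eef_pos: [470.6, -175.8, 53.0]
tool_rot: [-3.141, -0.0, 1.634]
force: [0.5, 0.3, 0.2]
width: 52.0
gripper_force: 0.0
clock: 5.45
eef_pos: [470.7, -175.8, 51.1]
tool_rot: [-3.141, -0.0, 1.634]
force: [-0.9, -1.4, -0.7]
width: 51.9
gripper_force: 0.0
clock: 5.65
eef_pos: [470.8, -175.9, 49.3]
tool_rot: [3.142, -0.0, 1.634]
force: [1.2, -0.5, 0.5]
width: 51.9
gripper_force: 0.7
```

Converted, 2 mm is 0.02.

```bash
python3 nudge.py '[[[0,0,0.02,0,0,0,52],[0,0,0,0,0,0,52]]]'
python3 nudge.py '[[[0,0,0.01,0,0,0,52],[0,0,0,0,0,0,52]]]'
python3 nudge.py '[[[0,0,0.01,0,0,0,52],[0,0,0,0,0,0,52]]]'
python3 - <<'E'
from h import *
a=ctrl.get_image("side")[210:340,200:400];b=ctrl.get_image("wrist")[150:300,200:460]
cv2.imwrite("pics/n3.png",np.vstack([cv2.resize(a,(600,390))]))
E
```

```text
clock: 5.85
eef_pos: [470.8, -175.9, 47.3]
tool_rot: [3.142, -0.0, 1.634]
force: [-1.1, -1.1, 2.8]
width: 51.7
gripper_force: 1.4
clock: 6.05
eef_pos: [470.9, -175.9, 46.4]
tool_rot: [3.141, 0.0, 1.634]
force: [0.2, 1.3, 4.6]
width: 52.0
gripper_force: 2.6
clock: 6.25
eef_pos: [470.8, -175.9, 45.4]
tool_rot: [3.141, 0.0, 1.634]
force: [-0.9, 0.5, 5.5]
width: 52.0
gripper_force: 2.8
```

View pics/n3.png

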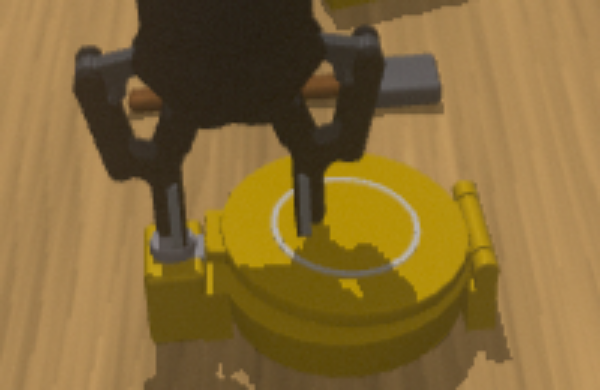

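The button is nearly down and the finger sits just above the lid. I'll press 2 mm more to be sure the catch lets go.

Converted, 1 mm is 0.01.

```bash
python3 nudge.py '[[[0,0,0.01,0,0,0,52],[0,0,0,0,0,0,52],[0,0,0,0,0,0,52]]]'
python3 nudge.py '[[[0,0,0.01,0,0,0,52],[0,0,0,0,0,0,52],[0,0,0,0,0,0,52]]]'
python3 - <<'E'
from h import *
a=ctrl.get_image("side")[210:340,200:400]
cv2.imwrite("pics/n4.png",cv2.resize(a,(600,390)))
E
```

```text
clock: 6.65
eef_pos: [470.8, -175.9, 44.6]
tool_rot: [3.141, -0.0, 1.634]
force: [-0.7, 0.7, 6.3]
width: 51.9
gripper_force: 3.1
clock: 6.95
eef_pos: [470.8, -175.9, 43.6]
tool_rot: [3.141, -0.0, 1.634]
force: [-0.9, 1.4, 7.4]
width: 51.7
gripper_force: 3.5
```

View pics/n4.png

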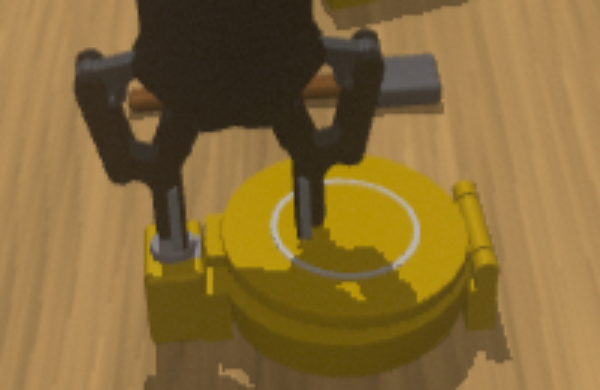

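```bash
python3 nudge.py '[[[0,0.01,-0.046,0,0,0,52],[0,0.01,-0.046,0,0,0,52],[0,0.01,-0.046,0,0,0,52],[0,0.016,-0.041,0,0,0,52],[0,0.016,-0.041,0,0,0,52],[0,0.016,-0.041,0,0,0,52]]]'
python3 - <<'E'
from h import *
a=ctrl.get_image("side")[180:340,200:400]
cv2.imwrite("pics/n5.png",cv2.resize(a,(600,480)))
E
```

```text
clock: 7.6
eef_pos: [479.0, -175.3, 69.8]
tool_rot: [3.141, 0.0, 1.634]
force: [0.7, -0.3, 2.0]
width: 52.1
gripper_force: 0.6
```

View pics/n5.png

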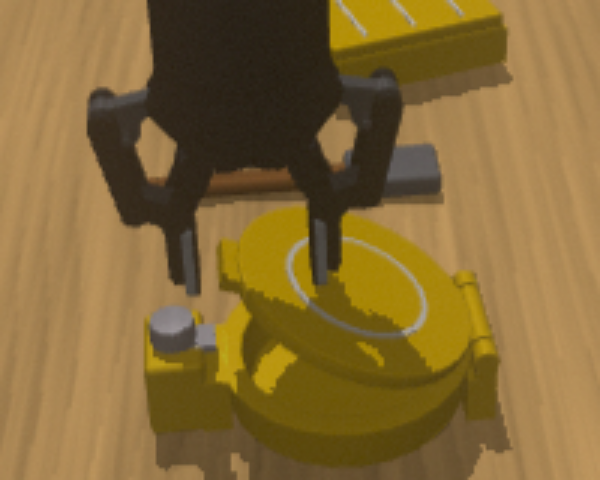

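The lid is free and rests against the finger at about 0.4 rad. I'll carry on along the arc.

```bash
python3 nudge.py '[[[0,0.022,-0.039,0,0,0,52],[0,0.022,-0.039,0,0,0,52],[0,0.022,-0.039,0,0,0,52],[0,0.028,-0.035,0,0,0,52],[0,0.028,-0.035,0,0,0,52],[0,0.028,-0.035,0,0,0,52],[0,0.033,-0.03,0,0,0,52],[0,0.033,-0.03,0,0,0,52],[0,0.033,-0.03,0,0,0,52]]]'
python3 nudge.py '[[[0,0.037,-0.025,0,0,0,52],[0,0.037,-0.025,0,0,0,52],[0,0.037,-0.025,0,0,0,52],[0,0.04,-0.02,0,0,0,52],[0,0.04,-0.02,0,0,0,52],[0,0.04,-0.02,0,0,0,52]]]'
python3 - <<'E'
from h import *
a=ctrl.get_image("side")[150:330,200:400]
cv2.imwrite("pics/n6.png",cv2.resize(a,(600,540)))
E
```

```text
clock: 8.55
eef_pos: [503.5, -173.7, 100.8]
tool_rot: [-3.141, -0.0, 1.634]
force: [1.0, -1.2, 0.7]
width: 52.0
gripper_force: 0.4
clock: 9.15
eef_pos: [526.8, -172.3, 114.2]
tool_rot: [-3.141, -0.0, 1.634]
force: [0.4, 0.1, -0.2]
width: 52.1
gripper_force: 0.2
```

View pics/n6.png

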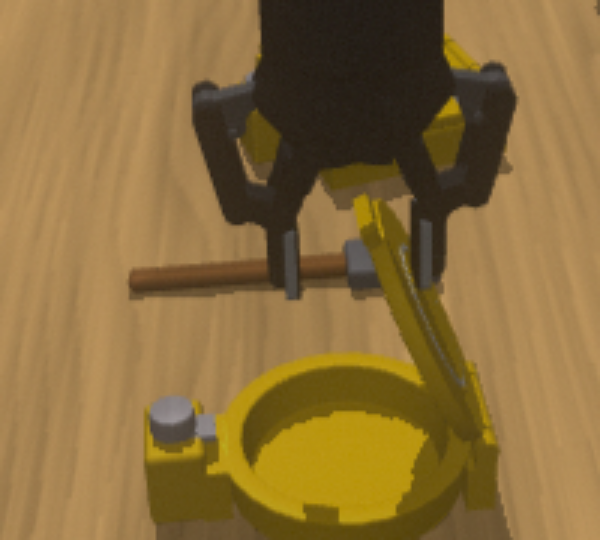

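The lid leans at about 1.15 rad, between the fingers, with clearance to the palm. I'll finish the arc to just past the stop.

Converted, -1.3 mm is -0.013, 4.3 mm is 0.043.

```bash
python3 nudge.py '[[[0,0.043,-0.013,0,0,0,52],[0,0.043,-0.013,0,0,0,52],[0,0.043,-0.013,0,0,0,52],[0,0.03,-0.006,0,0,0,52],[0,0.03,-0.005,0,0,0,52],[0,0.03,-0.005,0,0,0,52],[0,0.03,-0.002,0,0,0,52],[0,0.03,-0.002,0,0,0,52],[0,0.025,0,0,0,0,52],[0,0,0,0,0,0,52],[0,0,0,0,0,0,52],[0,0,0,0,0,0,52]]]'
python3 - <<'E'
from h import *
a=ctrl.get_image("side")[120:330,200:420]
cv2.imwrite("pics/n7.png",cv2.resize(a,(600,573)))
E
```

```text
clock: 10.4
eef_pos: [556.6, -170.5, 119.9]
tool_rot: [-3.141, -0.0, 1.634]
force: [0.2, -0.9, 0.4]
width: 52.0
gripper_force: 0.0
```

View pics/n7.png

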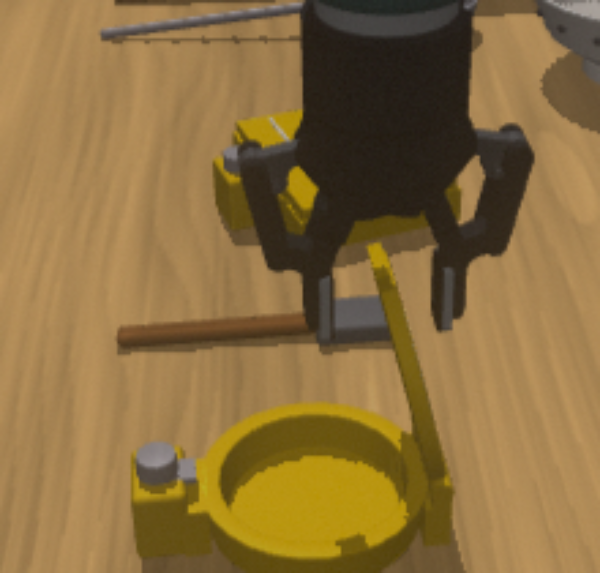

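The lid stands fully open at its stop, clear of both fingers. I'll withdraw straight up.

Converted, -30 mm is -0.3, -20 mm is -0.2.

```bash
python3 nudge.py '[[[0,0,-0.1,0,0,0,52],[0,0,-0.2,0,0,0,52],[0,0,-0.2,0,0,0,52],[0,0,-0.3,0,0,0,52],[0,0,-0.3,0,0,0,52],[0,0,-0.2,0,0,0,52],[0,0,0,0,0,0,52],[0,0,0,0,0,0,52],[0,0,0,0,0,0,52]]]'
python3 - <<'E'
from h import *
cv2.imwrite("pics/n8.png",ctrl.get_image("side"))
E
```

```text
clock: 11.35
eef_pos: [556.1, -170.1, 249.1]
tool_rot: [-3.14, -0.001, 1.634]
force: [-0.1, 0.7, -1.0]
width: 51.8
gripper_force: 0.0
```

View pics/n8.png

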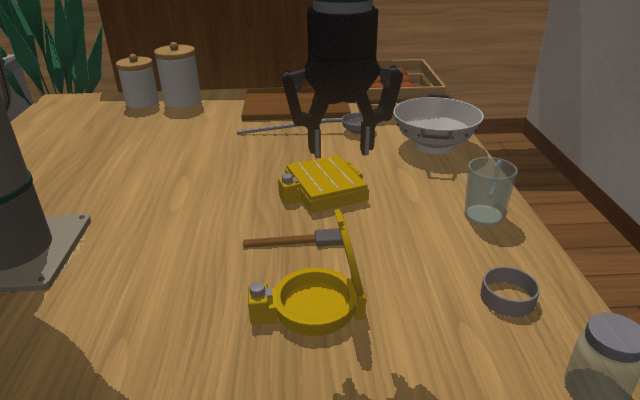

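The round lid stands open by itself (tip at about (339,213)), the rectangular mould is shut, and the arm is clear.

```bash
python3 -c "from cell import ctrl;print(ctrl.finish_job())"
```

```text
the job is handed in; nothing more can be done
None
```

The round mould is open: I pressed its button and guided the lid up with a finger until it stood open by itself; the rectangular mould stayed shut, and I handed the job in at about 11.4 s with the arm clear.

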